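# Cam-lock a circuit module into its test dock

## Task

The grey circuit module stands pulled back in the channel of the test dock, and the dock's red cam is part way closed. Swing the cam open by its black crank peg, slide the module in until it meets the sprung pins, then turn the cam clockwise, about half a turn, until its hook has drawn the module's bolt in tight against the rubber stops: stop when it feels firm, do not force it. Let go, and leave the other things on the bench alone.

Things in the scene. Friction and masses are not known exactly. Their poses are not given: they have to be found in the camera images.
- dock: Fixed test dock: aluminium base plate 250 x 110 x 8 mm with an open-topped channel between two blue walls, 52 mm apart, slippery, tops 30 mm above the bench. Origin on the bench under the channel's middle line; x runs along the channel in the direction the module slides in, y across it to the left, z up. The positions 'x =' given elsewhere are the module's origin in this frame.
- stops (a point): Middle of the end of the channel, 18 mm along x of the dock, 26 mm above the bench. Two brass sprung pins here meet the module's front at x = -27 mm (2 N, then 0.5 N more per mm, pushing back). Two black rubber stops beside them (32 N per mm) meet it between x = -22.7 and -18.5 mm: this place differs from start to start, shows in no pose listed, and must be felt.
- module: Loose grey circuit module, 80 mm long (x), 50 mm wide, 38 mm high, about 0.5 kg; origin at the centre of its underside, which rests on the base plate, 8 mm above the bench. Its x points like the dock's x. It starts in the channel at x = -75 to -50 mm. On its top a yellow grip fin, 40 mm long in x, 12 mm wide, 30 mm high, centred 10 mm behind the origin.
- fin (a point): Point in the middle of the module's yellow fin, 60 mm above the module's underside (68 mm above the bench), 8 mm below the fin's top: a good place to pinch it across y, 12 mm wide.
- bolt: Steel bolt fixed to the module's front: a flat stem that ends in an upright stud 8 mm in diameter, 24 mm high. Origin on the stud's axis, 70 mm ahead of the module's origin, level with the module's underside; so at module x = -26 mm the stud is 26 mm from the cam's axis. Drawn in tight means that the hook pulls on it with 15 to 50 N, 30 N being right; over 65 N damages it.
- cam_axis (a point): Point on the upright turning axis of the cam, 45 mm above the bench at the hub's top, 70 mm along x of the dock from the dock's origin.
- cam (a joint): Turn of the red cam, rad, clockwise from above: 0 open (stop), 3.9 other stop. Starts at 0.7 to 1.2, its hook barring the stud's way; under 0.35 the mouth lets it in. From 0.5 on the spiral hook passes behind a stud nearer than 29 mm to the axis; from 1.5 on it draws it in 3.6 mm per rad. The rubber stops are met somewhere from 2.0 to 3.2 rad; right is about 0.25 rad more. It stays where left.
- crank (a point): Black crank peg of the cam, 14 mm thick, 42 to 78 mm above the bench; this point is on its axis at 64 mm, 40 mm from the cam's axis, at 95 degrees from the dock's x (+y side) when open, passing its +x side in closing. Pinch it from above. Along its path it resists with 2 N when free, 3 to 6 N against the pins, and 4 to 7 N more than that when tight; 10 N more is too much.

How it is judged:
On the way, in this order (a step that is already met when the one before it is completed fails the run):
1. the cam is swung open while the module is still out (value of joint cam below 0.3 rad and x of module in the frame of dock below -0.033 m), for 0.1 s.
2. the module is slid in, its stud inside the mouth of the open cam (value of joint cam below 0.4 rad and x of module in the frame of dock above -0.03 m), for 0.2 s.
At the end, for the whole second after the job is handed in: The cam is turned past 1.8 rad and its hook holds the bolt with a pull of 15 to 50 N, the module flat in the channel (within 0.05 rad) at x above -23.5 mm of the dock, at rest (contact force between bolt and dock between 15 and 50 N and value of joint cam above 1.8 rad and x of module in the frame of dock above -0.0235 m and angle between module's own z axis and vertical below 0.05 rad and linear speed of module below 0.01 m/s); the robot touches nothing.
It fails at once if the cam is forced: the hook pulls on the bolt with more than 65 N (contact force between bolt and dock above 65 N).
It fails at once if the module is lifted out of the channel (z of module in the frame of dock above 0.025 m).
It fails at once if another thing on the bench is disturbed (moved more than 30 mm) (distance of any of solder_reel, parts_tray, spare_module, screwdriver, flux_jar, tip_tin, helping_hands from where it was at the start of the episode above 0.03 m).
It also fails if it takes over 70 s, if anything falls off the work surface, if the arm or the gripper's body presses on something with over 40 N, if the wrist force passes 120 N, or if a joint passes its speed limit or range.

## Robot

A 7-joint arm with a two-finger parallel gripper is mounted at the origin on the work surface. World frame = base frame: x ahead of the robot, y to its left, z up, the work surface at z = 0. Lengths are in m, angles in rad, forces in N, time in s.
With the tool pointing down it reaches from about 0.4 to 0.85 m from the base axis. Payload 4.5 kg.
Tool frame: the origin (TCP) lies at the centre of the arm's flange, where the gripper is bolted on; the fingertips stand 166 mm ahead of it and the grasp point (between the pads) lies 147 mm ahead of it; z points along the fingers, y is the direction in which the jaws open and shut (so a half turn about z gives the same grasp; the last joint's range is limited). The gripper opens to 88 mm and grips with 3 to 60 N. Pads are 18 mm wide; open, the fingers measure 123 mm over their backs; the gripper's body (75 mm by 187 mm) begins 45 mm behind the grasp point.
Start: joints at [-1.23, 0.689, -0.195, 1.565, 0.157, 0.902, -0.215], TCP at [0.189, 0.596, 0.405] pointing down, gripper open.
Joint ranges: [-3.01, 3.01], [-0.46, 2.08], [-1.47, 1.51], [0.13, 2.56], [-1, 4.14], [0.04, 2.09], [-2.66, 2.66]. Speed limits (rad/s): [2.57, 2.57, 3.14, 3.14, 3.14, 3.14, 3.14].

## Interface

Orientations are given as [roll, pitch, yaw] about the fixed x, y, z axes, in that order (R = Rz(yaw) Ry(pitch) Rx(roll)).
In Python, from rig import ctrl, optics gives the robot as it stands. The module is installed in compiled form; this text tells all that it offers.
- The arm moves only by the tool servo_tool, never from a script. Its argument "deltas" is a list of rows, each an object with "linear": the shift along the tool's x, y, z in mm, a list of three; "twist": the turn about the tool's z in rad; "claw": the opening, from -1 (shut) to 1 (fully open), so that 0 is half open. In form: [{"linear": [tx, ty, tz], "twist": twist, "claw": claw}, ...]. A call has 1 to 8 rows; each row shifts and turns the commanded pose from where the row before left it, along the tool's axes as they then stand; what a row does not reach is not made up. A row lasts 1/8 s, in which the tool goes at most 62.5 mm and 10.7 degrees, less where a joint would pass 70% of its speed; a pose out of reach is approached as far as the arm can. A call with a gripper value outside its range is refused whole. The fingers move at their own pace and stop on an object; the grip force is fixed at half the most. Time passes only in rows, so rows that do not move let the fingers close. It gives the time, the measured TCP pose, the force and the opening at its end, in the units of the state.
- ctrl.sense(): the state, without advancing time (a new reading comes with each control period).
- optics.read_camera(name): name is "side" or "top"; returns a dict with "color" (480x640x3 uint8, blue, green, red), "camera_matrix" (3x3 intrinsics, pixels), "eye" and "attitude" of the camera in the world. Camera axes: x right, y down, z forward; pixel columns grow to the right and rows downward; lengths in m; the calibration is good to about 2 mm. A picture is of the moment at which its call begins. There is no depth.
- ctrl.job_done(): hands the job in, once; it reports no verdict.
The state is a dict: "t": time; "joints": joint angles; "joint_vel": joint speeds; "effort": joint torques, N m; "ee_pos": TCP position; "orientation": TCP orientation; "force": force on the tool from outside, world axes, zero at the start; "moment": the same for the moment, N m; "width": opening from 0.0 (shut) to 1.0 (fully open).
Only numpy, scipy, OpenCV 4.12 (cv2) and the standard library are available. Lean on these libraries where they do the work, as an engineer would, in place of code of your own. Each camera call takes 0.05 s, during which the arm holds its last target. There are 200 camera calls.

## Working session

There is one attempt and no reset: what is moved stays moved. The work goes in short steps, Python scripts to look and compute and a tool call to move; the robot and the scene stay as the last step left them, time stands still between calls to the robot, and variables do not carry over. Pictures are saved under pics/ and viewed, about 8 in all and at most 12, crops included, and the job is handed in when it is done.

Besides the shell and the picture viewer there is one more tool, called as name(argument=value, ...), one argument or row to a line, values as JSON. servo_tool: Moves the arm, as the interface text tells. Its arguments: {"type":"object","properties":{"deltas":{"type":"array"}},"required":["deltas"]}

```bash
mkdir -p pics; python3 - <<'E'
from rig import ctrl, optics
import cv2
s=ctrl.sense()
for k,v in s.items(): print(k,v)
for n in("top","side"):
    c=optics.read_camera(n); cv2.imwrite(f"pics/{n}0.png",c["color"]); print(n,c["camera_matrix"],c["eye"],c["attitude"])
E
```

```text
t 0.0
joints [-1.23020579  0.68998724 -0.19452186  1.56634709  0.15730967  0.90246531
 -0.21511234]
joint_vel [-9.72869625e-04  9.59669546e-05 -4.25586153e-04 -1.05729673e-03
  1.09731254e-03  1.16881310e-03 -9.08511958e-04]
effort [ 4.90088787e-04 -5.27565622e+01 -1.26695998e+00 -1.53433228e+01
 -5.27062488e-02  6.53696770e-03  1.76340864e-04]
ee_pos [0.18867534 0.59549992 0.4039071 ]
orientation [-3.13978336e+00  1.29402187e-04  2.83488675e+00]
force [-0.3245472  -0.03643086 -0.12424725]
moment [-0.01051149 -0.04683908  0.01498708]
width 1.0001718909015027
top [[624.79636028   0.         325.05977854]
 [  0.         624.79636028 240.78784379]
 [  0.           0.           1.        ]] [0.402309   0.0421948  0.81562763] [-2.91411376e+00 -2.34235603e-03 -1.73772414e+00]
side [[471.17741481   0.         321.92909372]
 [  0.         471.17741481 238.9268831 ]
 [  0.           0.           1.        ]] [0.40924107 0.49671658 0.49721693] [-2.30034996 -0.01344347 -2.81052131]
```

View pics/top0.png

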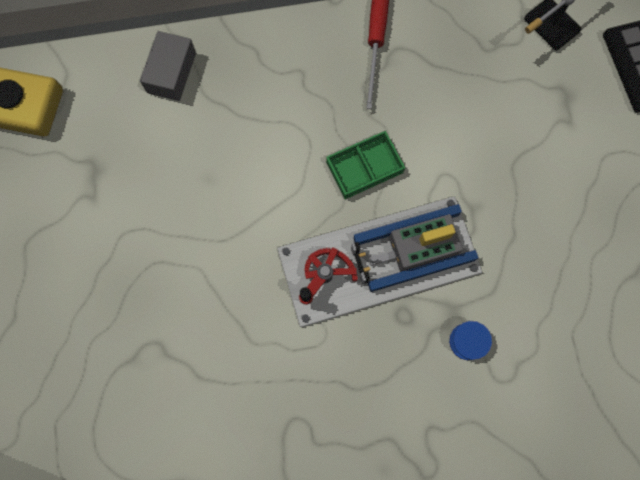

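View pics/side0.png

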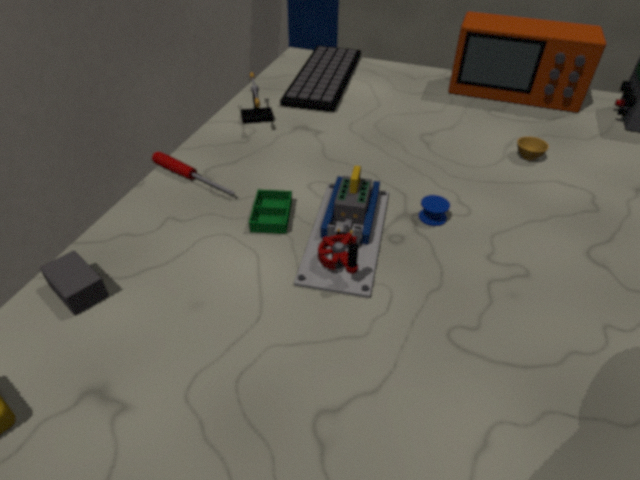

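The top view shows the dock centred near (380,262), with the cam hub at (325,271), the crank peg at (306,295) and the fin at (438,235). In the side view the cam is at (338,250), the peg at (352,258) and the fin at (356,180). I'll enlarge both to get finer points.

```bash
cat > h.py <<'E'
import numpy as np, cv2
from scipy.spatial.transform import Rotation as R
from rig import ctrl, optics
def snap(n):
    return optics.read_camera(n)
def back(c,uv,z):
    d=np.linalg.inv(c["camera_matrix"])@[uv[0],uv[1],1]; d=R.from_euler("xyz",c["attitude"]).as_matrix()@d
    e=np.array(c["eye"]); return e+d*(z-e[2])/d[2]
def proj(c,p):
    q=R.from_euler("xyz",c["attitude"]).as_matrix().T@(np.array(p)-c["eye"]); q=c["camera_matrix"]@q; return q[:2]/q[2]
def crop(c,x,y,w,h,f,name):
    cv2.imwrite("pics/"+name,cv2.resize(c["color"][y:y+h,x:x+w],None,fx=f,fy=f,interpolation=cv2.INTER_CUBIC))
E
python3 - <<'E'
from h import *
import cv2
t=snap("top");s=snap("side")
a=cv2.resize(t["color"][185:335,265:495],(800,522),interpolation=cv2.INTER_CUBIC)
cv2.imwrite("pics/t1.png",a)
crop(s,285,155,115,145,4,"s1.png")
P=[back(t,p,.008)for p in((278,248),(457,197),(483,270),(302,326))]
print(np.round(P,4)); 
for i in range(4):print(np.linalg.norm(P[i]-P[(i+1)%4]))
E
```

```text
[[ 0.587   0.0723  0.008 ]
 [ 0.6167 -0.1764  0.008 ]
 [ 0.5132 -0.1888  0.008 ]
 [ 0.4803  0.0572  0.008 ]]
0.250449839293202
0.10424629290730178
0.2481484440865687
0.10772923077733383
```

View pics/t1.png

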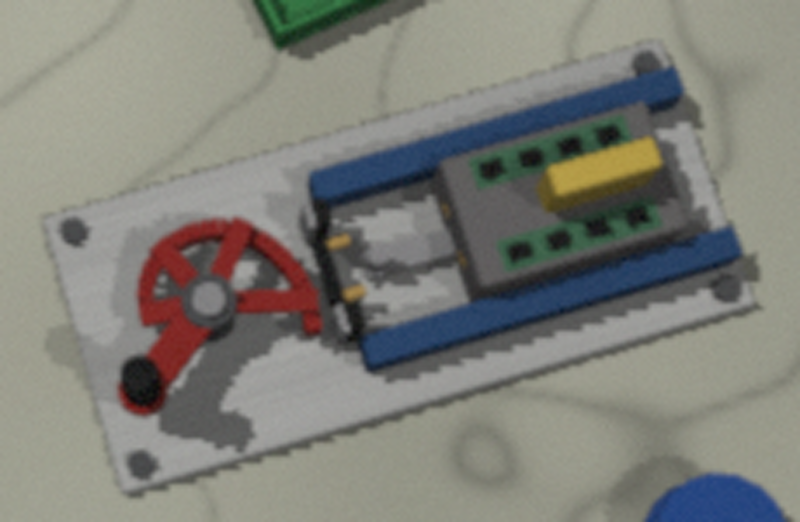

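View pics/s1.png

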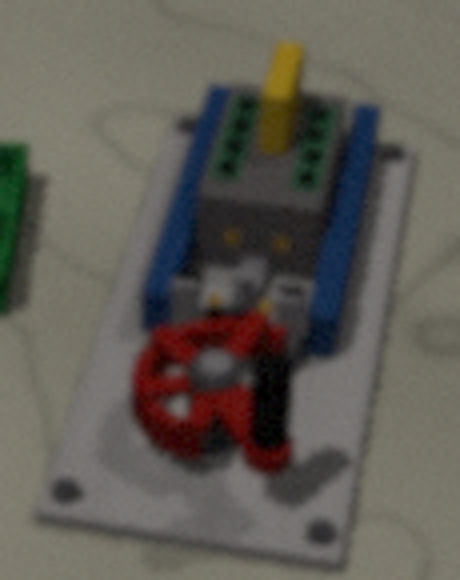

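```bash
cat >> h.py <<'E'
def t1(u,v): return (265+u/3.478,185+v/3.478)
E
python3 - <<'E'
from h import *
t=snap("top");s=snap("side")
P=np.array([back(t,t1(*p),.008)for p in((43,215),(658,40),(757,305),(128,492))])
for i in range(4):print(P[i],np.linalg.norm(P[i]-P[(i+1)%4]))
d=(P[0]-P[1]+P[3]-P[2]); w=(P[3]-P[0]+P[2]-P[1])
print("yaw",np.arctan2(d[1],d[0]),np.arctan2(w[1],w[0])-np.pi/2)
W=[back(t,t1(*p),.03) for p in((312,178),(678,78),(365,352),(738,238))]
for a,b in((0,1),(2,3)):
  q=W[a]-W[b];print("wall yaw",np.arctan2(q[1],q[0]),np.linalg.norm(q))
yaw=np.arctan2(d[1],d[0]); print("centre",P.mean(0))
H=back(t,t1(210,298),.045);C=back(t,t1(142,377),.078);F=back(t,t1(604,170),.076)
s1=lambda u,v:(285+u/4,155+v/4)
print("side hub",back(s,s1(213,365),.045),"side crank",back(s,s1(270,357),.078),"side fin",back(s,s1(289,46),.076))
for n,p in(("H",H),("C",C),("F",F)):print(n,p)
ex=np.array([np.cos(yaw),np.sin(yaw),0]);ey=np.array([-ex[1],ex[0],0])
for n,p in (("C",C),("F",F),("plate",P.mean(0))): r=p-H;print(n,r@ex,r@ey,np.hypot(r@ex,r@ey),np.degrees(np.arctan2(r@ey,r@ex)))
E
```

```text
[0.58872885 0.0728869  0.008     ] 0.2474204595191573
[ 0.6179857 -0.1727977  0.008    ] 0.10925144398523165
[ 0.50973041 -0.18751742  0.008     ] 0.24688594867607477
[0.47979749 0.05754725 0.008     ] 0.11000611447122971
yaw 1.6908275502700514 -4.574859336613509
wall yaw 1.6774468009939636 0.14335384401295503
wall yaw 1.7020075904124214 0.14496131978070795
centre [ 0.54906061 -0.05747024  0.008     ]
side hub [0.54110114 0.02326519 0.045     ] side crank [0.51493628 0.04772039 0.078     ] side fin [ 0.56042171 -0.13688602  0.076     ]
H [0.53996559 0.0167637  0.045     ]
C [0.51089621 0.04532643 0.078     ]
F [ 0.5564473  -0.12593962  0.076     ]
C 0.03183807824143964 0.025440025665262586 0.04075362722454593 38.62639373002022
F -0.14365013020306006 0.0007246247614137323 0.14365195783003085 179.71098119886537
plate -0.07478888629541341 -0.00014057861828925707 0.07478901841618324 -179.89230282157274
```

Checks against the given sizes:

| Quantity | Measured | Given |
|---|---|---|
| Plate | 247 x 110 mm | 250 x 110 mm |
| Peg radius | 40.8 mm | 40 mm |
| Fin offset from the channel's middle line | 0.7 mm | 0 mm |

From these, the dock yaw is about 1.695, the cam about 0.98 rad and the module x about -64 mm. Now I move above the peg, with tool x along the crank radius.

servo_tool(
  deltas=[
    {"linear":[-29.6,-26.8,0],"twist":0,"claw":0},
    {"linear":[-29.6,-26.8,0],"twist":0,"claw":0},
    {"linear":[-29.6,-26.8,0],"twist":0,"claw":0},
    {"linear":[-29.6,-26.8,0],"twist":0,"claw":0},
    {"linear":[-29.6,-26.8,0],"twist":0,"claw":0},
    {"linear":[-29.6,-26.8,0],"twist":0,"claw":0},
    {"linear":[-29.6,-26.8,0],"twist":0,"claw":0},
    {"linear":[-29.6,-26.8,0],"twist":0,"claw":0},
  ],
)

```text
t: 1.3
ee_pos: [0.3503, 0.3188, 0.4049]
orientation: [3.141, 0.0, 2.835]
force: [0.5, -0.7, 0.4]
width: 0.499
```

servo_tool(
  deltas=[
    {"linear":[-29.6,-26.8,0],"twist":0,"claw":0},
    {"linear":[-29.6,-26.8,0],"twist":0,"claw":0},
    {"linear":[-29.6,-26.8,0],"twist":0,"claw":0},
    {"linear":[-29.6,-26.8,0],"twist":0,"claw":0},
    {"linear":[-29.6,-26.8,0],"twist":0,"claw":0},
    {"linear":[-29.6,-26.8,0],"twist":0,"claw":0},
    {"linear":[-29.6,-26.8,0],"twist":0,"claw":0},
    {"linear":[-29.6,-26.8,0],"twist":0,"claw":0},
  ],
)

```text
t: 2.3
ee_pos: [0.5113, 0.0428, 0.4048]
orientation: [3.141, 0.0, 2.835]
force: [1.3, 0.4, 0.1]
width: 0.499
```

servo_tool(
  deltas=[
    {"linear":[0,0,20],"twist":0.116,"claw":0},
    {"linear":[0,0,20],"twist":0.116,"claw":0},
    {"linear":[0,0,20],"twist":0.117,"claw":0},
    {"linear":[0,0,20],"twist":0.117,"claw":0},
    {"linear":[0,0,0],"twist":0,"claw":0},
    {"linear":[0,0,0],"twist":0,"claw":0},
  ],
)

```text
t: 3.05
ee_pos: [0.511, 0.0441, 0.3253]
orientation: [3.141, 0.0, 2.371]
force: [-0.1, 0.0, 0.0]
width: 0.503
```

servo_tool(
  deltas=[
    {"linear":[0,0,19],"twist":0,"claw":0},
    {"linear":[0,0,19],"twist":0,"claw":0},
    {"linear":[0,0,19],"twist":0,"claw":0},
    {"linear":[0,0,19],"twist":0,"claw":0},
    {"linear":[0,0,18],"twist":0,"claw":0},
    {"linear":[0,0,18],"twist":0,"claw":0},
    {"linear":[0,0,0],"twist":0,"claw":0},
  ],
)

```text
t: 3.92
ee_pos: [0.5109, 0.0441, 0.2126]
orientation: [-3.141, -0.001, 2.37]
force: [0.8, 0.0, 0.4]
width: 0.505
```

servo_tool(
  deltas=[
    {"linear":[0,0,0],"twist":0,"claw":-0.6},
    {"linear":[0,0,0],"twist":0,"claw":-1},
    {"linear":[0,0,0],"twist":0,"claw":-1},
    {"linear":[0,0,0],"twist":0,"claw":-1},
  ],
)

```text
t: 4.42
ee_pos: [0.5115, 0.045, 0.2134]
orientation: [3.138, 0.001, 2.37]
force: [1.4, 3.0, 5.2]
width: 0.145
```

```bash
python3 - <<'E'
from h import *
t=snap("top");s=snap("side")
a=cv2.resize(t["color"][150:350,240:500],(520,400)); b=cv2.resize(s["color"][130:310,270:400],(260,360))
o=np.zeros((400,780,3),np.uint8);o[:,:520]=a;o[:360,520:]=b;cv2.imwrite("pics/g1.png",o)
print(ctrl.sense()["moment"],ctrl.sense()["joints"])
E
```

```text
[ 0.62058294 -0.15773623  0.04463257] [-0.14550065  0.8715236  -0.05241844  2.0352852   0.1674412   0.23570385
  0.4571413 ]
```

View pics/g1.png

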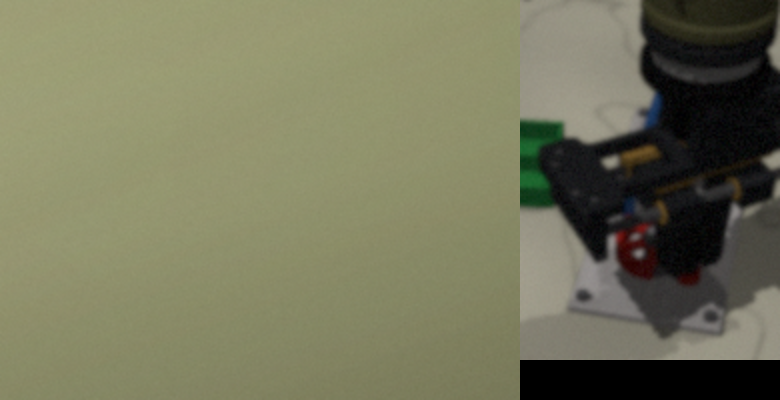

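The grip holds at 12.8 mm (width 0.145), which fits the 14 mm peg. In the side view the fingers are around the black peg at about (690,250), and the arm blocks the top view. Now I open the cam counter-clockwise along the arc.

servo_tool(
  deltas=[
    {"linear":[-0.2,-4,0],"twist":-0.1,"claw":-1},
    {"linear":[-0.2,-4,0],"twist":-0.1,"claw":-1},
    {"linear":[-0.2,-4,0],"twist":-0.1,"claw":-1},
    {"linear":[-0.2,-4,0],"twist":-0.1,"claw":-1},
  ],
)

```text
t: 5.03
ee_pos: [0.5034, 0.0313, 0.2134]
orientation: [3.138, 0.004, 2.773]
force: [3.3, 2.8, 4.1]
width: 0.146
```

servo_tool(
  deltas=[
    {"linear":[-0.2,-4,0],"twist":-0.1,"claw":-1},
    {"linear":[-0.2,-4,0],"twist":-0.1,"claw":-1},
    {"linear":[-0.2,-4,0],"twist":-0.1,"claw":-1},
    {"linear":[-0.2,-4,0],"twist":-0.1,"claw":-1},
    {"linear":[0,0,0],"twist":0,"claw":-1},
  ],
)

```text
t: 5.65
ee_pos: [0.5014, 0.0153, 0.2134]
orientation: [3.14, 0.006, -3.114]
force: [4.5, 1.1, 3.3]
width: 0.151
```

servo_tool(
  deltas=[
    {"linear":[0,-2,0],"twist":-0.05,"claw":-1},
    {"linear":[0,-2,0],"twist":-0.05,"claw":-1},
    {"linear":[0,0,0],"twist":0,"claw":-1},
  ],
)

```text
t: 6.02
ee_pos: [0.5018, 0.0117, 0.2134]
orientation: [3.14, 0.007, -3.015]
force: [5.2, 1.6, 3.8]
width: 0.144
```

A circle fit through the arc points (r = 40) puts the hub at (0.5413, 0.0183) and the cam at about 0.05 rad, so it is open. I release, rise and go over to the fin.

servo_tool(
  deltas=[
    {"linear":[0,0,0],"twist":0,"claw":0},
    {"linear":[0,0,0],"twist":0,"claw":0},
    {"linear":[0,0,0],"twist":0,"claw":0},
    {"linear":[0,0,-25],"twist":0,"claw":0},
    {"linear":[0,0,-30],"twist":0,"claw":0},
    {"linear":[0,0,-30],"twist":0,"claw":0},
    {"linear":[0,0,-22],"twist":0,"claw":0},
  ],
)

```text
t: 6.9
ee_pos: [0.4992, 0.0107, 0.3207]
orientation: [-3.141, -0.001, -3.015]
force: [0.6, -0.4, 0.2]
width: 0.5
```

servo_tool(
  deltas=[
    {"linear":[0,0,0],"twist":0.18,"claw":0},
    {"linear":[0,0,0],"twist":0.18,"claw":0},
    {"linear":[0,0,0],"twist":0.18,"claw":0},
    {"linear":[0,0,0],"twist":0.18,"claw":0},
    {"linear":[0,0,0],"twist":0.18,"claw":0},
    {"linear":[0,0,0],"twist":0.18,"claw":0},
    {"linear":[0,0,0],"twist":0.18,"claw":0},
    {"linear":[0,0,0],"twist":0.18,"claw":0},
  ],
)

```text
t: 7.9
ee_pos: [0.499, 0.0109, 0.3195]
orientation: [-3.14, -0.0, 1.823]
force: [-0.3, 0.4, -0.2]
width: 0.499
```

servo_tool(
  deltas=[
    {"linear":[0,0,0],"twist":0.133,"claw":0},
    {"linear":[-36,9.7,0],"twist":0,"claw":0},
    {"linear":[-36,9.7,0],"twist":0,"claw":0},
    {"linear":[-36,9.7,0],"twist":0,"claw":0},
    {"linear":[-36,9.7,0],"twist":0,"claw":0},
    {"linear":[0,0,0],"twist":0,"claw":0},
    {"linear":[0,0,0],"twist":0,"claw":0},
  ],
)

```text
t: 8.78
ee_pos: [0.5554, -0.1263, 0.3193]
orientation: [-3.14, -0.001, 1.696]
force: [-0.7, 0.7, -0.3]
width: 0.503
```

```bash
python3 - <<'E'
from h import *
t=snap("top");s=snap("side")
a=cv2.resize(t["color"][150:350,240:500],(520,400)); b=cv2.resize(s["color"][130:310,270:400],(260,360))
o=np.zeros((400,780,3),np.uint8);o[:,:520]=a;o[:360,520:]=b;cv2.imwrite("pics/g2.png",o)
print(ctrl.sense()["force"],ctrl.sense()["joints"])
E
```

```text
[-0.47947936  0.56703015 -0.44917123] [ 0.13791451  0.7316447   0.00619427  1.82105586 -0.0093861   0.59048591
  0.27730784]
```

View pics/g2.png

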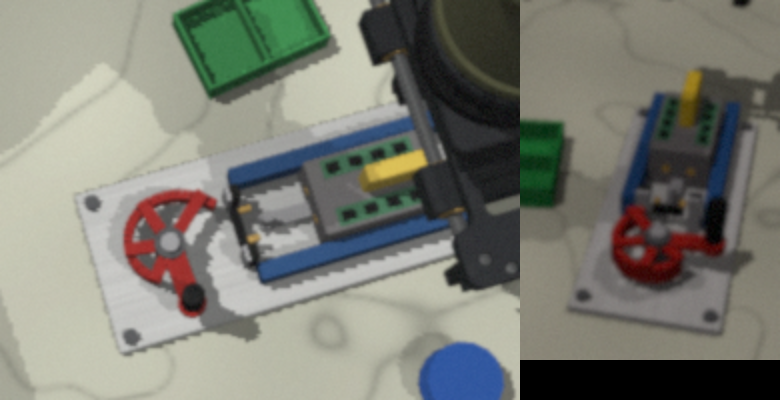

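The cam shows open: hub at (170,241), peg at (193,295), mouth facing the module. The module has not moved, with the fin at (395,170). I descend on the fin and grip it.

servo_tool(
  deltas=[
    {"linear":[0,2,20],"twist":0,"claw":0},
    {"linear":[0,0,20],"twist":0,"claw":0},
    {"linear":[0,0,20],"twist":0,"claw":0},
    {"linear":[0,0,20],"twist":0,"claw":0},
    {"linear":[0,0,12],"twist":0,"claw":0},
    {"linear":[0,0,10],"twist":0,"claw":0},
    {"linear":[0,0,0],"twist":0,"claw":0},
  ],
)

```text
t: 9.75
ee_pos: [0.5579, -0.1265, 0.2173]
orientation: [-3.141, -0.0, 1.696]
force: [-0.7, -0.7, -0.6]
width: 0.499
```

servo_tool(
  deltas=[
    {"linear":[0,0,0],"twist":0,"claw":-0.6},
    {"linear":[0,0,0],"twist":0,"claw":-1},
    {"linear":[0,0,0],"twist":0,"claw":-1},
    {"linear":[0,0,0],"twist":0,"claw":-1},
    {"linear":[0,0,0],"twist":0,"claw":-1},
  ],
)

```text
t: 10.38
ee_pos: [0.5588, -0.1267, 0.2181]
orientation: [3.139, 0.0, 1.696]
force: [2.5, -0.1, 1.5]
width: 0.134
```

servo_tool(
  deltas=[
    {"linear":[6,0,0],"twist":0,"claw":-1},
    {"linear":[6,0,0],"twist":0,"claw":-1},
    {"linear":[6,0,0],"twist":0,"claw":-1},
    {"linear":[6,0,0],"twist":0,"claw":-1},
    {"linear":[4,0,0],"twist":0,"claw":-1},
    {"linear":[0,0,0],"twist":0,"claw":-1},
    {"linear":[0,0,0],"twist":0,"claw":-1},
  ],
)

```text
t: 11.25
ee_pos: [0.5549, -0.0992, 0.218]
orientation: [3.14, 0.0, 1.696]
force: [3.7, -2.4, 4.3]
width: 0.133
```

servo_tool(
  deltas=[
    {"linear":[1.5,0,0],"twist":0,"claw":-1},
    {"linear":[1.5,0,0],"twist":0,"claw":-1},
    {"linear":[0,0,0],"twist":0,"claw":-1},
    {"linear":[0,0,0],"twist":0,"claw":-1},
  ],
)

```text
t: 11.75
ee_pos: [0.5546, -0.0971, 0.2181]
orientation: [3.14, 0.002, 1.695]
force: [3.8, -4.9, 4.6]
width: 0.134
```

servo_tool(
  deltas=[
    {"linear":[1,0,0],"twist":0,"claw":-1},
    {"linear":[1,0,0],"twist":0,"claw":-1},
    {"linear":[0,0,0],"twist":0,"claw":-1},
    {"linear":[0,0,0],"twist":0,"claw":-1},
  ],
)

```text
t: 12.25
ee_pos: [0.5543, -0.0952, 0.2181]
orientation: [3.14, 0.002, 1.695]
force: [3.8, -5.1, 4.9]
width: 0.133
```

servo_tool(
  deltas=[
    {"linear":[1,0,0],"twist":0,"claw":-1},
    {"linear":[1,0,0],"twist":0,"claw":-1},
    {"linear":[0,0,0],"twist":0,"claw":-1},
    {"linear":[0,0,0],"twist":0,"claw":-1},
  ],
)

```text
t: 12.75
ee_pos: [0.5541, -0.0932, 0.2181]
orientation: [3.14, 0.002, 1.695]
force: [4.1, -4.8, 4.1]
width: 0.137
```

servo_tool(
  deltas=[
    {"linear":[1,0.6,0],"twist":0,"claw":-1},
    {"linear":[1,0,0],"twist":0,"claw":-1},
    {"linear":[0,0,0],"twist":0,"claw":-1},
    {"linear":[0,0,0],"twist":0,"claw":-1},
  ],
)

```text
t: 13.25
ee_pos: [0.5541, -0.0913, 0.218]
orientation: [3.141, 0.002, 1.695]
force: [2.7, -5.8, 3.8]
width: 0.134
```

servo_tool(
  deltas=[
    {"linear":[1,0,0],"twist":0,"claw":-1},
    {"linear":[0,0,0],"twist":0,"claw":-1},
    {"linear":[0,0,0],"twist":0,"claw":-1},
  ],
)

```text
t: 13.62
ee_pos: [0.554, -0.0903, 0.218]
orientation: [3.141, 0.002, 1.694]
force: [2.7, -4.9, 5.5]
width: 0.135
```

servo_tool(
  deltas=[
    {"linear":[1,0,0],"twist":0,"claw":-1},
    {"linear":[0,0,0],"twist":0,"claw":-1},
    {"linear":[0,0,0],"twist":0,"claw":-1},
  ],
)

```text
t: 14.0
ee_pos: [0.5539, -0.0893, 0.218]
orientation: [3.141, 0.002, 1.695]
force: [2.4, -6.4, 5.3]
width: 0.13
```

```bash
python3 - <<'E'
from h import *
s=snap("side")
crop(s,270,130,130,180,3.3,"g3.png")
print(ctrl.sense()["force"],ctrl.sense()["moment"])
E
```

```text
[ 1.83622903 -5.57688151  4.75202382] [-1.19813945 -0.45790733  0.00143408]
```

View pics/g3.png

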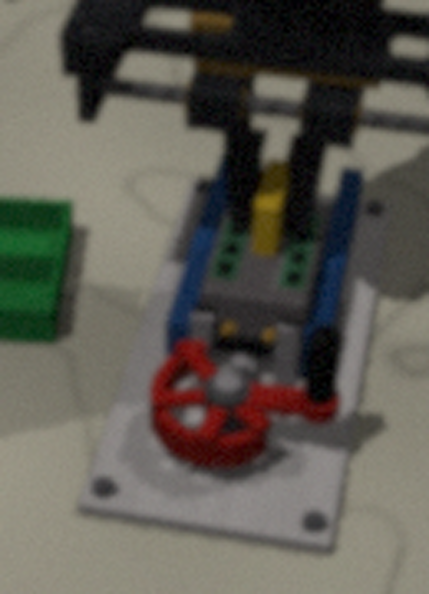

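The side view shows the stud inside the mouth, right behind the hub (stud at about (240,355), hub at (230,385)), and the cam still open. I push a little further, 1 mm at a time, to feel for the pins' slope and the rubber.

servo_tool(
  deltas=[
    {"linear":[1,0,0],"twist":0,"claw":-1},
    {"linear":[0,0,0],"twist":0,"claw":-1},
    {"linear":[0,0,0],"twist":0,"claw":-1},
  ],
)

```text
t: 14.42
ee_pos: [0.5537, -0.0885, 0.218]
orientation: [3.141, 0.002, 1.694]
force: [1.8, -6.2, 5.0]
width: 0.133
```

servo_tool(
  deltas=[
    {"linear":[1,0,0],"twist":0,"claw":-1},
    {"linear":[0,0,0],"twist":0,"claw":-1},
    {"linear":[0,0,0],"twist":0,"claw":-1},
  ],
)

```text
t: 14.8
ee_pos: [0.5536, -0.0881, 0.2181]
orientation: [3.141, 0.003, 1.694]
force: [2.0, -7.4, 4.9]
width: 0.133
```

servo_tool(
  deltas=[
    {"linear":[1,0,0],"twist":0,"claw":-1},
    {"linear":[0,0,0],"twist":0,"claw":-1},
    {"linear":[0,0,0],"twist":0,"claw":-1},
  ],
)

```text
t: 15.18
ee_pos: [0.5535, -0.0873, 0.2181]
orientation: [3.141, 0.003, 1.694]
force: [2.9, -7.7, 5.0]
width: 0.138
```

servo_tool(
  deltas=[
    {"linear":[1,0,0],"twist":0,"claw":-1},
    {"linear":[0,0,0],"twist":0,"claw":-1},
    {"linear":[0,0,0],"twist":0,"claw":-1},
  ],
)

```text
t: 15.55
ee_pos: [0.5534, -0.0865, 0.2181]
orientation: [3.141, 0.003, 1.693]
force: [2.9, -7.9, 5.2]
width: 0.132
```

servo_tool(
  deltas=[
    {"linear":[1,0,0],"twist":0,"claw":-1},
    {"linear":[0,0,0],"twist":0,"claw":-1},
    {"linear":[0,0,0],"twist":0,"claw":-1},
  ],
)

```text
t: 15.92
ee_pos: [0.5533, -0.0856, 0.2182]
orientation: [3.141, 0.004, 1.693]
force: [2.6, -8.6, 5.6]
width: 0.132
```

servo_tool(
  deltas=[
    {"linear":[1,0,0],"twist":0,"claw":-1},
    {"linear":[0,0,0],"twist":0,"claw":-1},
    {"linear":[0,0,0],"twist":0,"claw":-1},
  ],
)

```text
t: 16.3
ee_pos: [0.5532, -0.0848, 0.2182]
orientation: [3.141, 0.004, 1.693]
force: [2.7, -8.8, 4.9]
width: 0.128
```

servo_tool(
  deltas=[
    {"linear":[1,0,0],"twist":0,"claw":-1},
    {"linear":[0,0,0],"twist":0,"claw":-1},
    {"linear":[0,0,0],"twist":0,"claw":-1},
  ],
)

```text
t: 16.68
ee_pos: [0.5531, -0.084, 0.2182]
orientation: [3.14, 0.004, 1.693]
force: [2.7, -8.5, 5.5]
width: 0.13
```

servo_tool(
  deltas=[
    {"linear":[1,0,0],"twist":0,"claw":-1},
    {"linear":[0,0,0],"twist":0,"claw":-1},
    {"linear":[0,0,0],"twist":0,"claw":-1},
  ],
)

```text
t: 17.05
ee_pos: [0.553, -0.0832, 0.2182]
orientation: [3.14, 0.004, 1.693]
force: [2.3, -9.2, 6.4]
width: 0.135
```

servo_tool(
  deltas=[
    {"linear":[1,0,0],"twist":0,"claw":-1},
    {"linear":[0,0,0],"twist":0,"claw":-1},
    {"linear":[0,0,0],"twist":0,"claw":-1},
  ],
)

```text
t: 17.42
ee_pos: [0.5529, -0.0827, 0.2183]
orientation: [3.14, 0.005, 1.692]
force: [3.4, -10.9, 4.9]
width: 0.141
```

servo_tool(
  deltas=[
    {"linear":[1,0,0],"twist":0,"claw":-1},
    {"linear":[0,0,0],"twist":0,"claw":-1},
    {"linear":[0,0,0],"twist":0,"claw":-1},
  ],
)

```text
t: 17.8
ee_pos: [0.5528, -0.0825, 0.2184]
orientation: [3.14, 0.006, 1.692]
force: [3.4, -11.4, 6.8]
width: 0.131
```

servo_tool(
  deltas=[
    {"linear":[1,0,0],"twist":0,"claw":-1},
    {"linear":[0,0,0],"twist":0,"claw":-1},
    {"linear":[0,0,0],"twist":0,"claw":-1},
  ],
)

```text
t: 18.18
ee_pos: [0.5527, -0.0822, 0.2184]
orientation: [3.14, 0.007, 1.691]
force: [2.9, -13.3, 5.6]
width: 0.13
```

Pin contact came at TCP y of about -0.0888. The force then turns sharply at about -0.0828, so the rubber is about 6 mm past the pins, at x of about -21. That puts cam contact at about 2.5 rad and the target at about 2.75. I back off slowly to the pins so the module doesn't spring back, then release.

servo_tool(
  deltas=[
    {"linear":[-2,0,0],"twist":0,"claw":-1},
    {"linear":[-2,0,0],"twist":0,"claw":-1},
    {"linear":[-2,0,0],"twist":0,"claw":-1},
    {"linear":[-2,0,0],"twist":0,"claw":-1},
    {"linear":[-2,0,0],"twist":0,"claw":-1},
    {"linear":[0,0,0],"twist":0,"claw":-1},
    {"linear":[0,0,0],"twist":0,"claw":-1},
  ],
)

```text
t: 19.05
ee_pos: [0.5535, -0.0846, 0.2179]
orientation: [-3.141, -0.004, 1.698]
force: [1.1, 3.3, 7.9]
width: 0.134
```

servo_tool(
  deltas=[
    {"linear":[-1.5,0,0],"twist":0,"claw":-1},
    {"linear":[-1.5,0,0],"twist":0,"claw":-1},
    {"linear":[0,0,0],"twist":0,"claw":-1},
    {"linear":[0,0,0],"twist":0,"claw":-1},
  ],
)

```text
t: 19.55
ee_pos: [0.5537, -0.0863, 0.218]
orientation: [-3.141, -0.006, 1.699]
force: [0.2, 5.3, 9.7]
width: 0.133
```

servo_tool(
  deltas=[
    {"linear":[-1,0,-0.5],"twist":0,"claw":-1},
    {"linear":[-1,0,-0.5],"twist":0,"claw":-1},
    {"linear":[0,0,0],"twist":0,"claw":-1},
    {"linear":[0,0,0],"twist":0,"claw":-1},
  ],
)

```text
t: 20.05
ee_pos: [0.5542, -0.092, 0.2182]
orientation: [-3.141, -0.0, 1.696]
force: [2.2, 1.5, -4.8]
width: 0.133
```

Stick-slip took it 3 mm too far back, so I push forward to the pins again.

servo_tool(
  deltas=[
    {"linear":[1,0,0.5],"twist":0,"claw":-1},
    {"linear":[1,0,0],"twist":0,"claw":-1},
    {"linear":[1,0,0],"twist":0,"claw":-1},
    {"linear":[1,0,0],"twist":0,"claw":-1},
    {"linear":[1,0,0],"twist":0,"claw":-1},
    {"linear":[0,0,0],"twist":0,"claw":-1},
    {"linear":[0,0,0],"twist":0,"claw":-1},
  ],
)

```text
t: 20.92
ee_pos: [0.5536, -0.0875, 0.2183]
orientation: [-3.142, 0.001, 1.695]
force: [2.0, -3.4, -1.0]
width: 0.135
```

servo_tool(
  deltas=[
    {"linear":[0,0,0],"twist":0,"claw":-0.4},
    {"linear":[0,0,0],"twist":0,"claw":0},
    {"linear":[0,0,0],"twist":0,"claw":0},
    {"linear":[0,0,-20],"twist":0,"claw":0},
    {"linear":[0,0,-30],"twist":0,"claw":0},
    {"linear":[0,0,-30],"twist":0,"claw":0},
    {"linear":[0,0,-22],"twist":0,"claw":0},
    {"linear":[0,0,0],"twist":0,"claw":0},
  ],
)

```text
t: 21.92
ee_pos: [0.5539, -0.0869, 0.3215]
orientation: [3.139, 0.0, 1.696]
force: [-0.5, 0.2, -0.2]
width: 0.497
```

servo_tool(
  deltas=[
    {"linear":[26,-10,0],"twist":0,"claw":0},
    {"linear":[26,-10,0],"twist":0,"claw":0},
    {"linear":[26,-10,0],"twist":0,"claw":0},
    {"linear":[26,-9,0],"twist":0,"claw":0},
    {"linear":[0,0,0],"twist":-0.18,"claw":0},
    {"linear":[0,0,0],"twist":-0.18,"claw":0},
    {"linear":[0,0,0],"twist":-0.18,"claw":0},
    {"linear":[0,0,0],"twist":-0.18,"claw":0},
  ],
)

```text
t: 22.92
ee_pos: [0.5014, 0.0115, 0.319]
orientation: [-3.14, -0.002, 2.422]
force: [0.4, -1.2, -0.5]
width: 0.5
```

servo_tool(
  deltas=[
    {"linear":[0,0,0],"twist":-0.18,"claw":0},
    {"linear":[0,0,0],"twist":-0.18,"claw":0},
    {"linear":[0,0,0],"twist":-0.18,"claw":0},
    {"linear":[0,0,0],"twist":-0.18,"claw":0},
    {"linear":[0,0,0],"twist":-0.13,"claw":0},
    {"linear":[0,0,0],"twist":0,"claw":0},
    {"linear":[0,0,0],"twist":0,"claw":0},
  ],
)

```text
t: 23.8
ee_pos: [0.5017, 0.0113, 0.3196]
orientation: [3.141, -0.001, -3.019]
force: [0.2, 0.1, 0.0]
width: 0.5
```

```bash
python3 - <<'E'
from h import *
t=snap("top");s=snap("side")
a=cv2.resize(t["color"][150:350,240:500],(520,400)); b=cv2.resize(s["color"][130:310,270:400],(260,360))
o=np.zeros((400,780,3),np.uint8);o[:,:520]=a;o[:360,520:]=b;cv2.imwrite("pics/g4.png",o)
c=ctrl.sense();print(c["ee_pos"],c["orientation"],c["force"],c["joints"])
E
```

```text
[0.50184446 0.01138089 0.31992321] [ 3.14144798e+00 -5.54998446e-04 -3.01858046e+00] [-0.34761161  0.12626797 -0.2111366 ] [ 0.12459657  0.68653141 -0.38603118  2.00747027  0.4845672   0.53746975
  1.08901618]
```

View pics/g4.png

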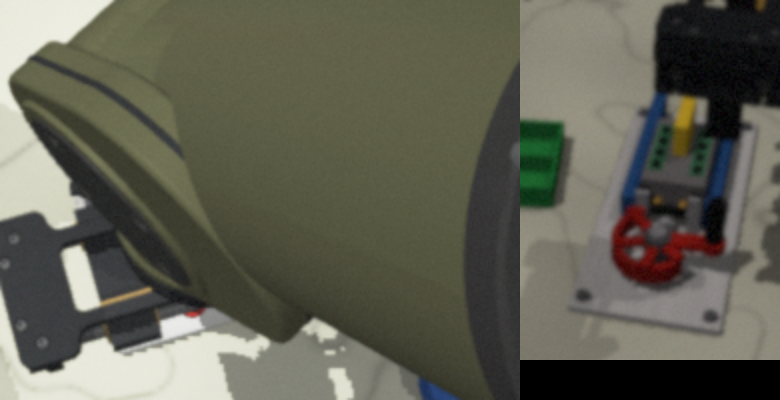

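The side view shows the module home against the pins, the cam still open and the peg at (715,220). I descend and pinch the peg.

servo_tool(
  deltas=[
    {"linear":[0,0,20],"twist":0,"claw":0},
    {"linear":[0,0,20],"twist":0,"claw":0},
    {"linear":[0,0,20],"twist":0,"claw":0},
    {"linear":[0,0,20],"twist":0,"claw":0},
    {"linear":[0,0,16],"twist":0,"claw":0},
    {"linear":[0,0,10],"twist":0,"claw":0},
    {"linear":[0,0,0],"twist":0,"claw":0},
    {"linear":[0,0,0],"twist":0,"claw":0},
  ],
)

```text
t: 24.9
ee_pos: [0.5021, 0.0113, 0.2146]
orientation: [3.142, 0.001, -3.018]
force: [0.4, -0.0, -0.2]
width: 0.498
```

servo_tool(
  deltas=[
    {"linear":[0,0,0],"twist":0,"claw":-0.6},
    {"linear":[0,0,0],"twist":0,"claw":-1},
    {"linear":[0,0,0],"twist":0,"claw":-1},
    {"linear":[0,0,0],"twist":0,"claw":-1},
  ],
)

```text
t: 25.4
ee_pos: [0.502, 0.0114, 0.2144]
orientation: [3.141, 0.0, -3.017]
force: [-1.4, 0.8, 2.3]
width: 0.151
```

servo_tool(
  deltas=[
    {"linear":[0,4,0],"twist":0.1,"claw":-1},
    {"linear":[0,4,0],"twist":0.1,"claw":-1},
    {"linear":[0,4,0],"twist":0.1,"claw":-1},
    {"linear":[0,4,0],"twist":0.1,"claw":-1},
    {"linear":[0,4,0],"twist":0.1,"claw":-1},
    {"linear":[0,4,0],"twist":0.1,"claw":-1},
    {"linear":[0,0,0],"twist":0,"claw":-1},
  ],
)

```text
t: 26.28
ee_pos: [0.5046, 0.0353, 0.2144]
orientation: [3.141, -0.001, 2.668]
force: [-1.4, 1.3, 3.6]
width: 0.151
```

```bash
cat > q.py <<'E'
from h import *
c=ctrl.sense();H=np.array([.5413,.0183])
# grasp point from TCP pose
p=c["ee_pos"]+R.from_euler("xyz",c["orientation"]).as_matrix()@[0,0,.147]
r=p[:2]-H;phi=np.arctan2(r[1],r[0]);phi+=2*np.pi*(phi<-1)
f=c["force"][:2];u=r/np.linalg.norm(r);tn=np.array([u[1],-u[0]])
print("t %.2f q %.3f r %.1f Ftan %.1f Frad %.1f Fz %.1f"%(c["t"],3.353-phi,1e3*np.linalg.norm(r),f@tn,f@u,c["force"][2]),"phi-yaw",(phi-c["orientation"][2])%6.2832,p[2],c["joints"][6])
E
python3 q.py
```

```text
t 26.27 q 0.647 r 40.5 Ftan 0.6 Frad 1.9 Fz 3.6 phi-yaw 0.038704943503865774 0.06736666231062202 0.6075961991523602
```

servo_tool(
  deltas=[
    {"linear":[0,4,0],"twist":0.1,"claw":-1},
    {"linear":[0,4,0],"twist":0.1,"claw":-1},
    {"linear":[0,4,0],"twist":0.1,"claw":-1},
    {"linear":[0,4,0],"twist":0.1,"claw":-1},
    {"linear":[0,4,0],"twist":0.1,"claw":-1},
    {"linear":[0,4,0],"twist":0.1,"claw":-1},
  ],
)

```text
t: 27.02
ee_pos: [0.5198, 0.053, 0.2144]
orientation: [-3.14, -0.002, 2.066]
force: [-2.3, 2.3, 4.3]
width: 0.145
```

```bash
python3 q.py
```

```text
t 27.02 q 1.224 r 41.1 Ftan -0.7 Frad 3.1 Fz 4.3 phi-yaw 0.06323472281670472 0.06736642390433381 0.2662373763064346
```

servo_tool(
  deltas=[
    {"linear":[0,4,0],"twist":0.1,"claw":-1},
    {"linear":[0,4,0],"twist":0.1,"claw":-1},
    {"linear":[0,4,0],"twist":0.1,"claw":-1},
    {"linear":[0,4,0],"twist":0.1,"claw":-1},
  ],
)

```text
t: 27.52
ee_pos: [0.5346, 0.0588, 0.2144]
orientation: [-3.139, -0.002, 1.666]
force: [-3.2, 2.7, 5.4]
width: 0.143
```

```bash
python3 q.py
```

```text
t 27.52 q 1.608 r 41.3 Ftan -2.7 Frad 3.2 Fz 5.4 phi-yaw 0.07900062758879645 0.06737140332980762 0.04274992555923994
```

servo_tool(
  deltas=[
    {"linear":[0,2,0],"twist":0.05,"claw":-1},
    {"linear":[0,2,0],"twist":0.05,"claw":-1},
    {"linear":[0,2,0],"twist":0.05,"claw":-1},
    {"linear":[0,2,0],"twist":0.05,"claw":-1},
  ],
)

```text
t: 28.02
ee_pos: [0.5426, 0.0593, 0.2143]
orientation: [-3.138, -0.002, 1.468]
force: [-2.7, 3.6, 6.4]
width: 0.147
```

```bash
python3 q.py
```

```text
t 28.02 q 1.803 r 41.4 Ftan -2.8 Frad 3.6 Fz 6.4 phi-yaw 0.08153235569301032 0.06734303306998995 -0.06863757196299575
```

servo_tool(
  deltas=[
    {"linear":[0.15,2,0],"twist":0.05,"claw":-1},
    {"linear":[0.15,2,0],"twist":0.05,"claw":-1},
    {"linear":[0.15,2,0],"twist":0.05,"claw":-1},
    {"linear":[0.15,2,0],"twist":0.05,"claw":-1},
  ],
)

```text
t: 28.52
ee_pos: [0.5506, 0.0584, 0.2144]
orientation: [-3.138, -0.001, 1.268]
force: [-3.6, 3.6, 5.2]
width: 0.147
```

```bash
sed -i 's/\.5413,\.0183/.5415,.0195/' q.py; python3 q.py
```

```text
t 28.52 q 2.000 r 40.2 Ftan -4.3 Frad 2.8 Fz 5.2 phi-yaw 0.08525408234708243 0.06736371411921008 -0.18274080421051267
```

servo_tool(
  deltas=[
    {"linear":[0.1,2,0],"twist":0.05,"claw":-1},
    {"linear":[0.1,2,0],"twist":0.05,"claw":-1},
  ],
)

```text
t: 28.78
ee_pos: [0.5545, 0.0573, 0.2144]
orientation: [-3.138, -0.001, 1.168]
force: [-3.2, 3.6, 6.3]
width: 0.147
```

```bash
python3 q.py
```

```text
t 28.77 q 2.101 r 40.2 Ftan -4.2 Frad 2.4 Fz 6.3 phi-yaw 0.08454409994988898 0.06735717109383021 -0.24029119507333102
```

servo_tool(
  deltas=[
    {"linear":[0.1,2,0],"twist":0.05,"claw":-1},
    {"linear":[0.1,2,0],"twist":0.05,"claw":-1},
  ],
)

```text
t: 29.02
ee_pos: [0.5583, 0.0559, 0.2144]
orientation: [-3.138, -0.001, 1.068]
force: [-3.6, 3.8, 6.1]
width: 0.151
```

```bash
python3 q.py
```

```text
t 29.02 q 2.202 r 40.2 Ftan -4.9 Frad 2.0 Fz 6.1 phi-yaw 0.08297916156275642 0.06735692286371889 -0.29811555465262934
```

servo_tool(
  deltas=[
    {"linear":[0.1,2,0],"twist":0.05,"claw":-1},
    {"linear":[0.1,2,0],"twist":0.05,"claw":-1},
  ],
)

```text
t: 29.28
ee_pos: [0.5617, 0.0541, 0.2144]
orientation: [-3.137, -0.0, 0.968]
force: [-2.6, 3.7, 7.3]
width: 0.142
```

```bash
python3 q.py
```

```text
t 29.27 q 2.296 r 40.2 Ftan -4.1 Frad 2.0 Fz 7.3 phi-yaw 0.0889773808627079 0.06735214359789998 -0.3563300590814097
```

servo_tool(
  deltas=[
    {"linear":[0.1,2,0],"twist":0.05,"claw":-1},
    {"linear":[0.05,1,0],"twist":0.025,"claw":-1},
  ],
)

```text
t: 29.52
ee_pos: [0.5641, 0.0527, 0.2144]
orientation: [-3.137, -0.0, 0.894]
force: [-3.4, 4.6, 7.1]
width: 0.151
```

```bash
python3 q.py
```

```text
t 29.52 q 2.363 r 40.2 Ftan -5.4 Frad 1.9 Fz 7.1 phi-yaw 0.09628508232059507 0.06735425874417911 -0.3999075925250089
```

servo_tool(
  deltas=[
    {"linear":[0.05,1,0],"twist":0.025,"claw":-1},
    {"linear":[0.05,1,0],"twist":0.025,"claw":-1},
  ],
)

```text
t: 29.78
ee_pos: [0.5655, 0.0517, 0.2143]
orientation: [-3.136, 0.0, 0.845]
force: [-3.6, 4.5, 7.0]
width: 0.148
```

```bash
python3 q.py
```

```text
t 29.77 q 2.404 r 40.2 Ftan -5.5 Frad 1.6 Fz 7.0 phi-yaw 0.10454961721462874 0.06733867229004056 -0.42927763282780124
```

servo_tool(
  deltas=[
    {"linear":[0.05,1,0],"twist":0.025,"claw":-1},
    {"linear":[0.05,1,0],"twist":0.025,"claw":-1},
  ],
)

```text
t: 30.02
ee_pos: [0.567, 0.0505, 0.2143]
orientation: [-3.136, 0.0, 0.795]
force: [-3.8, 5.5, 7.6]
width: 0.149
```

```bash
python3 q.py
```

```text
t 30.02 q 2.449 r 40.2 Ftan -6.4 Frad 1.9 Fz 7.6 phi-yaw 0.10869843689960657 0.06734120124578921 -0.45882374667059156
```

servo_tool(
  deltas=[
    {"linear":[0.05,1,0],"twist":0.025,"claw":-1},
    {"linear":[0.05,1,0],"twist":0.025,"claw":-1},
  ],
)

```text
t: 30.28
ee_pos: [0.5685, 0.0494, 0.2143]
orientation: [-3.136, 0.001, 0.745]
force: [-4.5, 5.6, 7.9]
width: 0.149
```

```bash
python3 q.py
```

```text
t 30.27 q 2.494 r 40.3 Ftan -7.0 Frad 1.3 Fz 7.9 phi-yaw 0.11365858276567786 0.06734842800053184 -0.48853923613799466
```

servo_tool(
  deltas=[
    {"linear":[0.05,1,0],"twist":0.025,"claw":-1},
    {"linear":[0.05,1,0],"twist":0.025,"claw":-1},
  ],
)

```text
t: 30.52
ee_pos: [0.5698, 0.0482, 0.2143]
orientation: [-3.135, 0.001, 0.696]
force: [-4.3, 5.1, 8.1]
width: 0.145
```

```bash
python3 q.py
```

```text
t 30.52 q 2.536 r 40.2 Ftan -6.6 Frad 0.8 Fz 8.1 phi-yaw 0.12092997788638715 0.06732864074061945 -0.5183484317036514
```

servo_tool(
  deltas=[
    {"linear":[0.05,1,0],"twist":0.025,"claw":-1},
    {"linear":[0.05,1,0],"twist":0.025,"claw":-1},
  ],
)

```text
t: 30.78
ee_pos: [0.5709, 0.0469, 0.2143]
orientation: [-3.134, 0.001, 0.646]
force: [-5.0, 6.4, 8.9]
width: 0.145
```

```bash
for i in 1 2 3; do python3 q.py; python3 -c "from h import *;snap('side')"; done
```

```text
t 30.77 q 2.574 r 40.1 Ftan -8.0 Frad 1.0 Fz 8.9 phi-yaw 0.132817569403888 0.067316638178362 -0.5484717646787585
t 30.82 q 2.577 r 40.1 Ftan -7.5 Frad 0.4 Fz 8.2 phi-yaw 0.1311106993917065 0.067338265609691 -0.5490448856019415
t 30.88 q 2.576 r 40.1 Ftan -7.8 Frad 0.8 Fz 8.5 phi-yaw 0.13066964533913716 0.06731277641540462 -0.5483404210932463
```

servo_tool(
  deltas=[
    {"linear":[0.05,1,0],"twist":0.025,"claw":-1},
    {"linear":[0.05,1,0],"twist":0.025,"claw":-1},
  ],
)

```text
t: 31.18
ee_pos: [0.5721, 0.0456, 0.2143]
orientation: [-3.134, 0.002, 0.596]
force: [-5.4, 6.1, 9.3]
width: 0.148
```

```bash
for i in 1 2 3; do python3 q.py; python3 -c "from h import *;snap('side')"; done
```

```text
t 31.18 q 2.618 r 40.1 Ftan -8.2 Frad 0.0 Fz 9.3 phi-yaw 0.1387246426072829 0.06731444120200153 -0.5785795086633726
t 31.23 q 2.622 r 40.1 Ftan -7.5 Frad 1.1 Fz 9.0 phi-yaw 0.1363413085103239 0.06732962673717108 -0.5791531630952852
t 31.27 q 2.621 r 40.2 Ftan -7.4 Frad -0.5 Fz 8.7 phi-yaw 0.13540837370362657 0.06732675160588628 -0.5784392356687704
```

servo_tool(
  deltas=[
    {"linear":[0.05,1,0],"twist":0.025,"claw":-1},
    {"linear":[0.05,1,0],"twist":0.025,"claw":-1},
  ],
)

```text
t: 31.58
ee_pos: [0.5731, 0.0444, 0.2143]
orientation: [-3.133, 0.002, 0.546]
force: [-5.9, 8.3, 10.5]
width: 0.146
```

```bash
for i in 1 2 3; do python3 q.py; python3 -c "from h import *;snap('side')"; done
```

```text
t 31.57 q 2.652 r 40.0 Ftan -10.2 Frad 0.9 Fz 10.5 phi-yaw 0.15461509416635777 0.06728808499370015 -0.6089704408966021
t 31.62 q 2.654 r 40.0 Ftan -9.0 Frad -0.1 Fz 9.7 phi-yaw 0.15342543602817416 0.06728951831301708 -0.6095272263843118
t 31.68 q 2.656 r 40.0 Ftan -9.1 Frad -0.4 Fz 8.8 phi-yaw 0.15040494844991725 0.06730473974217027 -0.6088342572479117
```

It feels firm: the tangential force is about 5 N over the pin level, and the cam is at about 2.65 rad. I relax the arm's preload a little, open the fingers and rise.

servo_tool(
  deltas=[
    {"linear":[0,-1,0],"twist":0,"claw":-1},
    {"linear":[0,-1,0],"twist":0,"claw":-1},
    {"linear":[0,0,0],"twist":0,"claw":-1},
  ],
)

```text
t: 32.1
ee_pos: [0.5727, 0.0447, 0.2143]
orientation: [-3.136, 0.002, 0.546]
force: [-3.4, 3.8, 6.8]
width: 0.148
```

```bash
python3 q.py
```

```text
t 32.10 q 2.654 r 40.0 Ftan -5.1 Frad -0.1 Fz 6.8 phi-yaw 0.1532902916229688 0.06730926463480436 -0.6100835644130219
```

q is unchanged at 2.654 with the preload halved, so the cam holds. One more millimetre, then release and rise.

servo_tool(
  deltas=[
    {"linear":[0,-1,0],"twist":0,"claw":-1},
    {"linear":[0,0,0],"twist":0,"claw":-0.5},
    {"linear":[0,0,0],"twist":0,"claw":0},
    {"linear":[0,0,0],"twist":0,"claw":0},
    {"linear":[0,0,0],"twist":0,"claw":0},
  ],
)

```text
t: 32.72
ee_pos: [0.5736, 0.0434, 0.2141]
orientation: [3.141, -0.0, 0.541]
force: [-0.7, -0.3, -0.1]
width: 0.5
```

servo_tool(
  deltas=[
    {"linear":[0,0,-15],"twist":0,"claw":0},
    {"linear":[0,0,-25],"twist":0,"claw":0},
    {"linear":[0,0,-30],"twist":0,"claw":0},
    {"linear":[0,0,-30],"twist":0,"claw":0},
    {"linear":[40,0,-20],"twist":0,"claw":0},
    {"linear":[50,0,0],"twist":0,"claw":0},
    {"linear":[50,0,0],"twist":0,"claw":0},
    {"linear":[0,0,0],"twist":0,"claw":0},
  ],
)

```text
t: 33.72
ee_pos: [0.6952, 0.119, 0.3347]
orientation: [3.141, -0.004, 0.546]
force: [-0.7, -0.2, -1.1]
width: 0.509
```

```bash
python3 - <<'E'
from h import *
t=snap("top");s=snap("side")
a=cv2.resize(t["color"][185:335,265:495],(520,339),interpolation=cv2.INTER_CUBIC); b=cv2.resize(s["color"][130:310,270:400],(280,388),interpolation=cv2.INTER_CUBIC)
o=np.zeros((400,800,3),np.uint8);o[:339,:520]=a;o[:388,520:]=b;cv2.imwrite("pics/g5.png",o)
c=ctrl.sense();print(c["ee_pos"],c["orientation"],c["force"])
E
```

```text
[0.69299972 0.11544543 0.33454345] [3.14110506e+00 9.38563387e-04 5.40875274e-01] [-0.12105581 -0.11812939 -0.38337655]
```

View pics/g5.png

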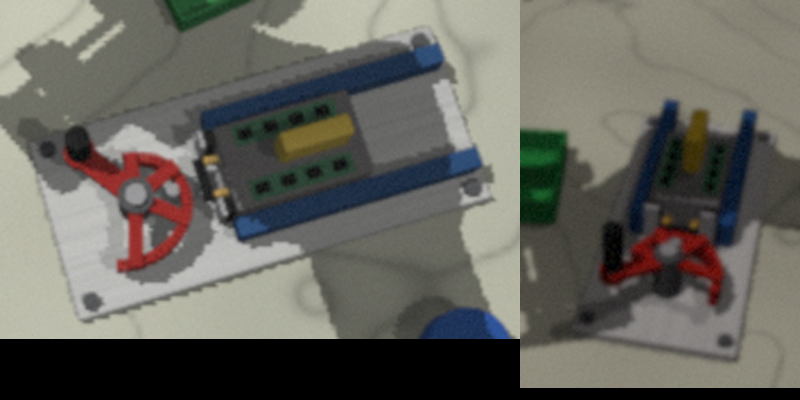

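```bash
python3 - <<'E'
from h import *
t=snap("top");g=lambda u,v:(265+u/2.261,185+v/2.261)
C=back(t,g(78,136),.078)[:2];H=back(t,g(136,194),.045)[:2];F=back(t,g(316,132),.076)[:2]
ex=np.array([np.cos(1.695),np.sin(1.695)]);r=C-H
print("q",3.353-np.arctan2(r[1],r[0]),np.linalg.norm(r),C,H,"module x",70+(F-H)@ex*1e3+10)
E
```

```text
q 2.6357414199525913 0.04022994994387485 [0.57017879 0.04351629] [0.53986108 0.01707229] module x -20.630980006099023
```

The picture gives q of about 2.64 (felt: 2.65) and module x of about -20.6 mm, where the rubber was felt near -21. The hand is free, so I hand in.

```bash
python3 -c "
from rig import ctrl
ctrl.job_done()
print(ctrl.sense()['t'])"
```

```text
the job is handed in; nothing more can be done
the job is handed in; nothing more can be done
```

The module is drawn in against the rubber stops, the cam is closed on the bolt, the hand is clear, and I handed the job in at about 34 s. The hand-in gives no verdict, so the result rests on my own checks.

**What I did:** I opened the cam by its peg to about 0.05 rad. I slid the module in by its fin to the sprung pins and briefly on, to feel the rubber about 6 mm further. Then I let it back to the pins and turned the cam clockwise until it felt firm.

**Last checks:**
- **Cam angle:** about 2.65 rad by touch and 2.64 rad in the picture after release, so it stayed where I left it.
- **Module position:** x is about -20.6 mm by camera, good to a couple of mm. The rubber was felt near -21 mm.
- **Bolt pull:** the peg resisted with about 5 N more than against the pins, within the 4 to 7 N for tight. I estimate 25 to 35 N, inferred from that force and the angle, not measured.
- **Rest of the bench:** the robot came near nothing else. The last picture shows only the tray and the jar in part, so I did not check the other things there.

**What went wrong or disagreed:**
- Backing the module off the rubber, it stuck and jumped about 3 mm too far, so I pushed it forward to the pins again.
- The first picture put the hub 2 to 3 mm off; I corrected it from the arc the peg followed.
- The push on the module suggested the rubber would be met at about 2.5 rad. The cam's own resistance suggested about 2.4, and I stopped by that.

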